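# Load a punnet and shuttle it under the tray sealer

## Robot

A 6-joint arm with a two-finger parallel gripper is mounted at the origin on the work surface. World frame = base frame: x ahead of the robot, y to its left, z up, the work surface at z = 0. Lengths are in mm, angles in degrees, forces in N, time in s.
With the tool pointing down it reaches from about 300 to 850 mm from the base axis. Payload 4.2 kg.
Tool frame: the origin (TCP) lies at the centre of the arm's flange, where the gripper is bolted on; the fingertips stand 191 mm ahead of it and the grasp point (between the pads) lies 172 mm ahead of it (robot.tcp_to_tips is the distance from the TCP to the fingertips, in mm); y points along the fingers, z is the direction in which the jaws open and shut, and the axes are right-handed (so a half turn about y gives the same grasp; the last joint's range is limited). The gripper opens to 91 mm and grips with 3 to 60 N. Pads are 32 mm wide; open, the fingers measure 118 mm over their backs; the gripper's body (76 mm by 178 mm) begins 60 mm behind the grasp point.
Start: joints at [-1.146, 18.312, 89.639, -0, 72.044, -1.146], TCP at [574.998, 0.001, 404.776] pointing down, gripper open.
Joint ranges: [-177.97, 177.97], [-48.28, 115.42], [12.27, 149.76], [-77.06, 257.06], [2.81, 150.46], [-146.56, 146.56]. Speed limits (degrees/s): [147.25, 147.25, 180, 180, 180, 180].

## Interface

Orientations are given as a 3x3 rotation matrix whose columns are the frame's x, y, z axes.
In Python, from workcell import readout, optics, robot, nets gives the robot as it stands.
- The arm moves only by the shell command python3 -m crank 'ROWS'. ROWS is JSON, a list of rows, each a list of 3 entries, a list of its own where there are three numbers: the turn, a rotation vector about the tool's x, y, z in degrees, then the shift along the tool's x, y, z in mm, then the finger opening in mm, from 0 to 91.2. A call has 1 to 8 rows; each row is the pose to reach, as a shift and turn from the pose commanded when the call began, along the tool's axes at that moment; what a row does not reach only later rows make up. A row lasts 1/12 s, in which the tool goes at most 41.7 mm and 7.16 degrees, less where a joint would pass 70% of its speed; a pose out of reach is approached as far as the arm can. A call with a gripper value outside its range is refused whole. The fingers move at their own pace and stop on an object; the grip force is fixed at half the most. Time passes only in rows, so rows that repeat a pose let the fingers close. It gives the time, the measured TCP pose, the force and the opening at its end, in the units of the state.
- readout.read_state(): the state, without advancing time (a new reading comes with each control period).
- optics.snapshot(name): name is "scene" or "side" or "wrist"; returns (picture, depth): 480x640x3 uint8, blue, green, red; 480x640 float32, mm along the optical axis (not along the pixel's ray), 0 where there is no reading.
- optics.camera_model(name): a dict with "intrinsics" (3x3 intrinsics, pixels), "dist" ([k1, k2, p1, p2, k3] as OpenCV has them; the pictures are not rectified), "world_to_cam" (4x4, takes a point from world to camera coordinates). Camera axes: x right, y down, z forward; pixel columns grow to the right and rows downward; lengths in mm; the calibration is good to about 2 mm. A picture is of the moment at which its call begins: read the wrist's pose just before it. camera_model takes no time and is no camera call; for the wrist camera it gives the pose at the moment of the call.
- robot.sign_off(): hands the job in, once; it reports no verdict.
Trained networks look in the newest picture that a camera, given by its name, has taken for a name from the list of things; names that differ only in an ending like _2 or _b are one class to them, and where a whole thing is asked for, a point or a joint stands for the part that bears it (a point fixed in the world has none). Each returns a list of dicts, best first, with "p" (0 to 1); they miss things now and then, are a little off and sometimes report something else, mostly with a low value. They report only what shows in the picture. A call takes as long as a camera call. They do not tell look-alikes from the thing itself.
- nets.spot_in(thing, camera): "box" ([centre column, centre row, width, height] as shares, 0 to 1, of the picture: columns of its width, rows of its height, round what is visible of it).
- nets.spot_point(thing, camera): "point" ([row, column] as shares, 0 to 1, of the picture: columns of its width, rows of its height: a listed point, or the origin of a listed thing).
The state is a dict: "time_s": time; "joints": joint angles; "qvel": joint speeds; "joint_torque": joint torques, N m; "tcp_pos": TCP position; "tcp_rot": TCP orientation; "wrist_force": force on the tool from outside, world axes, zero at the start; "ft_torque": the same for the moment, N m; "width": opening from 0.0 (shut) to 1.0 (fully open).
Only numpy, scipy, OpenCV 4.12 (cv2) and the standard library are available. Lean on these libraries where they do the work, as an engineer would, in place of code of your own. Each camera call takes 0.05 s, during which the arm holds its last target.

## Task

Take the small rectangular punnet of cherry tomatoes and, keeping it level, hang it in the opening of the tray sealer's shuttle, so that its rim lies flat on the frame all round. Then grip the shuttle's post handle and slide the shuttle in under the sealing head until you feel the ball click into its notch, without running on past it. Finish while still gripping the handle and holding the shuttle at the notch, so that I can bring the head down; leave the other produce packs alone.

Things in the scene. Friction and masses are not known exactly. Their poses are not given: they have to be found in the camera images.
- punnet: Small open rectangular clear punnet full of cherry tomatoes, about 0.16 kg, loose on the counter. 48 high; flat rim 106 x 66 outside, 4 thick, at the top (44 to 48 up). Below the rim the body is 94 x 54, tapering to 86 x 46 at the foot. Grip it across the 66 width by the long rim edges at mid-length. Origin: centre of the underside; x along the length, y along the width. Either way round is right.
- sealer: Bench tray sealer, steel and white, fixed, turned a little. Origin on the counter; x away from the robot, y along the guide rods to the open loading end. Base x -115 to 115, y -335 to 170, 40 high. Column y -330 to -245 with roll cover and a lever reaching y -356, 331 high. Sealing head overhanging the rods: x -95 to 95, y -265 to -55, 174 to 265 above the counter.
- nest (a point): Centre of the opening in the shuttle, at the frame's top face, 120 above the counter; moves with the shuttle, axes as the sealer's. Aluminium frame 170 (x) x 156 (y), 8 thick. Opening 98 (x) x 58 (y), right through, with a finger cut-out 56 wide (x) in each long side, reaching y +-64; free down to 80 below the top. A seated punnet hangs by its rim, length along x, underside 44 below this point.
- handle (a point): Middle of the upright black post handle on the shuttle, 160 above the counter, at nest y + 150. Post: round, 24 diameter, from 120 to 188 above the counter; moves with the shuttle. With the shuttle at the notch the post's axis is 75 from the side of the head.
- shuttle (a joint): Travel of the shuttle (m): grows as it slides along the sealer's -y, under the head. 0 at the outer stop (nest at sealer y +70); starts at 0 to 0.03. A sprung ball on its robot side rides on a flat steel bar and drops 3 mm into a 12 wide notch centred at 0.200: it pulls the shuttle in over the last 6 mm, and needs 8 to 10 N to be pushed out again. Inner stop at 0.220. Rail drag about 2 N.
- berry_pot: Bystander: round clear pot of blueberries, 94 diameter, 50 high, loose. Origin: centre of the underside.
- tomato_pack: Bystander: closed eight-sided clear pack of tomatoes, 156 across, 60 high, loose. Origin: centre of the underside.
Not all that is in view belongs to the job. What is shaped like the punnet but turquoise is not meant.

How it is judged (in metres and radians):
On the way:
1. the punnet hangs in the shuttle's opening by its rim, let go, with the shuttle still out at the loading end (x of punnet in the frame of nest between -0.006 and 0.006 m and y of punnet in the frame of nest between -0.006 and 0.006 m and z of punnet in the frame of nest between -0.048 and -0.041 m and angle between punnet's own z axis and vertical below 0.06 rad and contact force between each of the arm, the fingers and punnet below 0.1 N and value of joint shuttle below 0.1 m), for 0.2 s.
At the end, for the whole second after the job is handed in: Shuttle still at the notch (joint within 3 mm of 0.200), the fingers pressing on its post handle with over 3 N; punnet hanging by its rim in the opening, within 6 mm of centre, underside 41 to 48 mm below the frame top, level and square within 0.06 and 0.12 rad, untouched by the robot (value of joint shuttle between 0.197 and 0.203 m and velocity of joint shuttle between -0.01 and 0.01 m/s and contact force between the fingers and shuttle above 3 N and distance between the grasp point and handle below 0.04 m and x of punnet in the frame of nest between -0.006 and 0.006 m and y of punnet in the frame of nest between -0.006 and 0.006 m and z of punnet in the frame of nest between -0.048 and -0.041 m and angle between punnet's own z axis and vertical below 0.06 rad and angle between the x axis of punnet and the x axis of nest, either way round below 0.12 rad and contact force between each of the arm, the fingers and punnet below 0.1 N); the arm keeps its last pose, push and grip.
It fails at once if the shuttle has run past the notch (value of joint shuttle above 0.209 m).
It fails at once if the punnet was tipped (angle between punnet's own z axis and vertical above 0.5 rad).
It fails at once if the other produce was disturbed (distance of any of berry_pot, tomato_pack from where it was at the start of the episode above 0.03 m).
It also fails if it takes over 67 s, if anything falls off the work surface, if the arm or the gripper's body presses on something with over 40 N, if the wrist force passes 120 N, or if a joint passes its speed limit or range.

## Working session

There is one attempt and no reset: what is moved stays moved. The work goes in short steps, Python scripts to look and compute and a shell command to move; the robot and the scene stay as the last step left them, time stands still between calls to the robot, and variables do not carry over. Pictures are saved under pics/ and viewed, and the job is handed in when it is done.

```bash
ls; mkdir -p pics
python3 - <<'E'
from workcell import readout, optics, robot, nets
import cv2
s=readout.read_state(); print(s)
for n in ["scene","side"]:
    p,d=optics.snapshot(n); cv2.imwrite(f"pics/{n}0.png",p)
    import numpy as np; np.save(f"{n}0_d.npy",d)
    for t in ["punnet","sealer","nest","handle","shuttle","berry_pot","tomato_pack"]:
        try: print(n,t,[(a['p'],a['point']) for a in nets.spot_point(t,n)][:3])
        except Exception as e: print(n,t,e)
    m=optics.camera_model(n); print(m)
E
```

```text
pics
{'time_s': 0.0, 'joints': array([-1.14854008e+00,  1.83526766e+01,  8.97053953e+01, -1.47995710e-03,
        7.20434967e+01, -1.14602866e+00]), 'qvel': array([-0.02013075, -0.04768869,  0.11989003,  0.03999843, -0.03860215,
       -0.02640538]), 'joint_torque': array([-5.01459035e-04, -4.12465632e+01, -2.31973493e+01,  7.28826877e-02,
        4.58198413e-02, -1.41870069e-04]), 'tcp_pos': array([ 5.74843645e+02, -2.59972687e-02,  4.03916446e+02]), 'tcp_rot': array([[-3.58572575e-05, -1.77284050e-03,  9.99998428e-01],
       [-9.99999999e-01,  1.09658796e-05, -3.58378731e-05],
       [-1.09023275e-05, -9.99998428e-01, -1.77284090e-03]]), 'wrist_force': array([0.2871015 , 0.41312241, 0.74446588]), 'ft_torque': array([ 0.00944707,  0.01889523, -0.02464352]), 'width': 1.0021005818043323}
scene punnet [(0.92, [0.4313, 0.4469]), (0.9, [0.3785, 0.4039]), (0.59, [0.4267, 0.5223])]
scene sealer [(0.82, [0.5815, 0.5995])]
scene nest [(0.74, [0.5104, 0.5811])]
scene handle [(0.76, [0.425, 0.5189]), (0.65, [0.8296, 0.5905])]
scene shuttle it knows: berry_pot, handle, nest, punnet, sealer, to
[... 1008 characters left out ...]
pack
side berry_pot [(0.89, [0.6902, 0.3805])]
side tomato_pack [(0.39, [0.6942, 0.3747])]
{'intrinsics': array([[483.68649832,   0.        , 314.0417788 ],
       [  0.        , 483.68649832, 238.28893756],
       [  0.        ,   0.        ,   1.        ]]), 'dist': array([-0.02474066,  0.        ,  0.        ,  0.        ,  0.        ]), 'world_to_cam': array([[-7.05510957e-01, -7.08497169e-01,  1.69130604e-02,
         3.96477884e+02],
       [-3.52455618e-01,  3.30065845e-01, -8.75689200e-01,
         2.51002658e+02],
       [ 6.14840895e-01, -6.23769429e-01, -4.82578878e-01,
         1.04862580e+03],
       [ 0.00000000e+00,  0.00000000e+00,  0.00000000e+00,
         1.00000000e+00]])}
```

View pics/scene0.png

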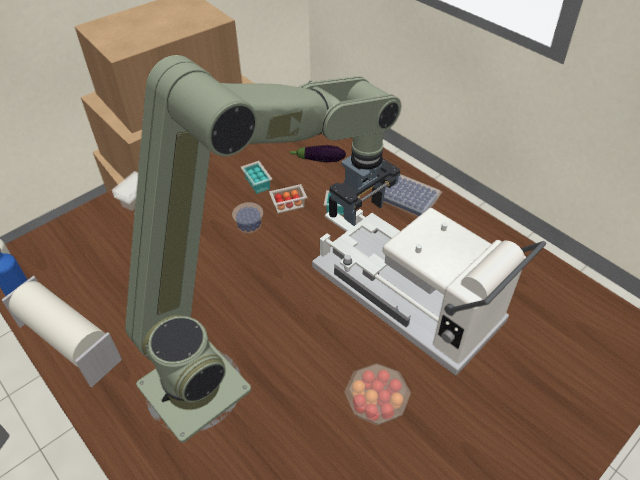

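View pics/side0.png

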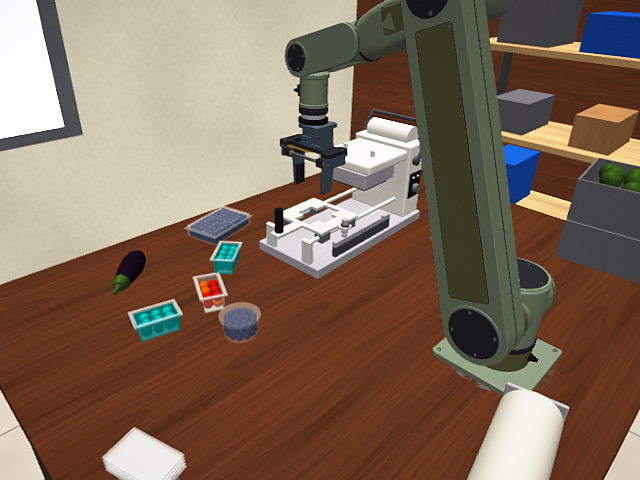

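The scene view shows three candidates: the red-filled punnet at px (288,198), and two turquoise look-alikes at (257,176) and (335,205). The side view shows the same three at (210,292), (155,318) and (227,256). The red one is the match, so I'll check it in a crop.

```bash
cat > h.py <<'E'
from workcell import readout, optics, robot, nets
import cv2, numpy as np
def cloud(name,d,m=None):
    m=m or optics.camera_model(name)
    K,D,T=m['intrinsics'],np.array(m['dist']),m['world_to_cam']
    v,u=np.mgrid[0:480,0:640]
    p=cv2.undistortPoints(np.stack([u,v],-1).reshape(-1,1,2).astype(float),K,D).reshape(480,640,2)
    c=np.concatenate([p*d[...,None],d[...,None]],-1)
    w=(c-T[:3,3])@T[:3,:3]
    w[d<=0]=np.nan
    return w
def ray(name,px,z,m=None):
    m=m or optics.camera_model(name)
    K,D,T=m['intrinsics'],np.array(m['dist']),m['world_to_cam']
    p=cv2.undistortPoints(np.array(px,float).reshape(-1,1,2),K,D).reshape(-1,2)
    dr=np.c_[p,np.ones(len(p))]@T[:3,:3]; o=-T[:3,:3].T@T[:3,3]
    return o+dr*((z-o[2])/dr[:,2])[:,None]
def proj(name,P,m=None):
    m=m or optics.camera_model(name)
    T=m['world_to_cam']
    return cv2.projectPoints(np.array(P,float).reshape(-1,3),cv2.Rodrigues(T[:3,:3])[0],T[:3,3],m['intrinsics'],np.array(m['dist']))[0].reshape(-1,2)
E
python3 - <<'E'
from h import *
ps=cv2.imread('pics/scene0.png');pd=cv2.imread('pics/side0.png')
a=cv2.resize(ps[170:230,255:335],None,fx=5,fy=5,interpolation=cv2.INTER_CUBIC)
b=cv2.resize(pd[260:320,175:255],None,fx=5,fy=5,interpolation=cv2.INTER_CUBIC)
cv2.imwrite('pics/crop0.png',np.hstack([a,b]))
for n,pts in [('scene',[(288,198),(257,176),(335,205),(248,217),(377,392)]),('side',[(210,292),(155,318),(227,256),(240,322)])]:
    d=np.load(n+'0_d.npy'); w=cloud(n,d)
    for u,v in pts: print(n,u,v,w[v,u].round(0), ray(n,(u,v),40)[0].round(0))
    for t,px in (('nest',[.5811*640,.5104*480]),('handle',[.5189*640,.425*480])) if n=='scene' else (('nest',[.4917*640,.454*480]),('handle',[.4391*640,.4467*480])):
        print(t,ray(n,px,120 if t=='nest' else 160))
p,d=optics.snapshot('wrist'); cv2.imwrite('pics/wrist0.png',p); np.save('wrist0_d.npy',d); print(optics.camera_model('wrist'))
E
```

```text
scene 288 198 [582. 326.  40.] [582. 326.  40.]
scene 257 176 [578. 478.  38.] [576. 475.  40.]
scene 335 205 [575. 106. 167.] [668. 203.  40.]
scene 248 217 [432. 333.  52.] [439. 344.  40.]
scene 377 392 [ 295. -335.   58.] [ 303. -328.   40.]
nest [[574.5441225  -40.73178848 120.        ]]
handle [[576.9250032  119.39989683 160.        ]]
side 210 292 [577. 343.  35.] [570. 347.  40.]
side 155 318 [571. 492.  40.] [570. 492.  40.]
side 227 256 [674. 221.  44.] [680. 217.  40.]
side 240 322 [421. 370.  48.] [429. 364.  40.]
nest [[568.68668974  -6.35625932 120.        ]]
handle [[587.1003306  101.11589717 160.        ]]
{'intrinsics': array([[337.69899125,   0.        , 322.68540722],
       [  0.        , 337.69899125, 236.43147936],
       [  0.        ,   0.        ,   1.        ]]), 'dist': array([-0.03638775,  0.        ,  0.        ,  0.        ,  0.        ]), 'world_to_cam': array([[ 9.99999645e-01,  1.65181189e-04,  8.26272267e-04,
        -5.75751451e+02],
       [-3.56503031e-05, -9.71425448e-01,  2.37344891e-01,
        -2.70872512e+01],
       [ 8.41866818e-04, -2.37344837e-01, -9.71425097e-01,
         3.88404334e+02],
       [ 0.00000000e+00,  0.00000000e+00,  0.00000000e+00,
         1.00000000e+00]])}
```

View pics/crop0.png

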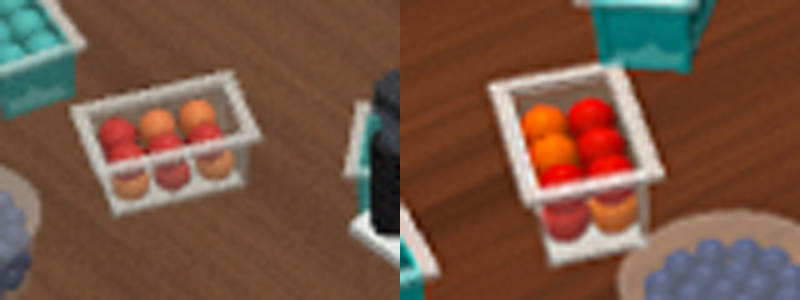

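View pics/wrist0.png

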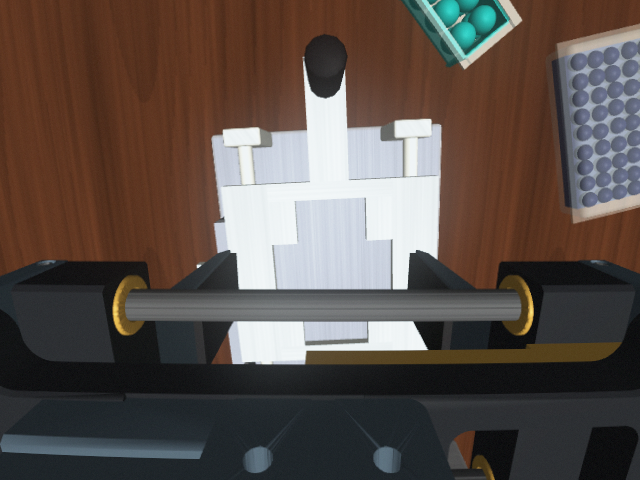

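The crop shows a clear punnet with a white rim and red/orange tomatoes, not turquoise, so it's the target. The wrist view shows the post at (326,60), the frame's loading edge at row ~185 (columns 218–440), and the opening with its centre near (333,270), partly hidden by the gripper. Now I'll measure the rim and the frame.

Run:
```python
from h import *
ps=cv2.imread('pics/scene0.png')
c=np.array([(72,108),(232,72),(262,138),(100,180)])/5+[255,170]
w=ray('scene',c,48);print(w.round(1), w.mean(0))
c=np.array([(490-400,85),(615-400,62),(663-400,178),(533-400,208)])/5+[175,260]
w=ray('side',c,48);print(w.round(1), w.mean(0))
d=np.load('wrist0_d.npy'); w=cloud('wrist',d)
z=w[...,2]
for lo,hi in [(20,32),(36,44),(105,114),(114,126),(126,150),(170,182),(182,194)]:
    k=(z>lo)&(z<hi); q=w[k]; 
    if len(q): print(lo,hi,len(q),q.min(0).round(),q.max(0).round())
vis=np.zeros((480,640,3),np.uint8); 
vis[(z>114)&(z<126)]=(255,255,255); vis[(z>182)&(z<194)]=(0,255,255);vis[(z>36)&(z<44)]=(0,255,0)
cv2.imwrite('pics/zm0.png',vis)
print(w[60:190:10,326].round(0))
```

```text
[[553.1 381.5  48. ]
 [648.9 338.6  48. ]
 [622.  279.2  48. ]
 [524.3 318.6  48. ]] [587.07792146 329.48582434  48.        ]
[[643.3 346.5  48. ]
 [618.1 289.   48. ]
 [519.6 330.9  48. ]
 [541.4 388.4  48. ]] [580.60558143 338.69715317  48.        ]
20 32 1930 [660.  -5.  20.] [921. 212.  32.]
36 44 30426 [ 464. -171.   36.] [911. 206.  44.]
105 114 1515 [471. -98. 105.] [662.  93. 114.]
114 126 21372 [ 471. -114.  114.] [669. 134. 126.]
126 150 186 [565. 106. 126.] [587. 117. 150.]
170 182 158 [565. 106. 170.] [587. 117. 182.]
182 194 1615 [ 565. -135.  182.] [671. 129. 194.]
[[577. 116. 186.]
 [577. 110. 187.]
 [577. 106. 184.]
 [578. 106. 156.]
 [578. 105. 118.]
 [578.  98. 119.]
 [578.  91. 119.]
 [578.  84. 119.]
 [578.  76. 121.]
 [578.  69. 119.]
 [578.  62. 120.]
 [578.  54. 119.]
 [578.  46. 118.]]
```

View pics/zm0.png

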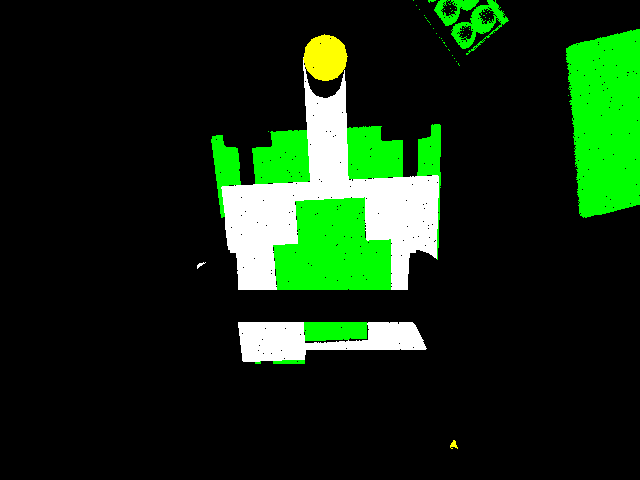

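```bash
cat > fit.py <<'E'
from h import *
from scipy.optimize import differential_evolution
def fitnest(d,m,guess,wx=70,vmax=365):
    w=cloud('wrist',d,m); z=w[...,2]
    K,D,T=m['intrinsics'],np.array(m['dist']),m['world_to_cam']
    v,u=np.mgrid[0:480,0:640]
    P=ray('wrist',np.stack([u,v],-1).reshape(-1,2),120,m).reshape(480,640,3)[...,:2]
    fr=(z>115)&(z<125); lo=(z>-15)&(z<60)
    ok=(fr|lo)&(np.hypot(*(P-guess[:2]).transpose(2,0,1))<115)&(v<vmax)
    P=P[ok]; f=fr[ok]
    def cost(q):
        c,s=np.cos(q[2]),np.sin(q[2]); e=P-q[:2]
        x=e[:,0]*c+e[:,1]*s; y=-e[:,0]*s+e[:,1]*c
        op=((abs(x)<49)&(abs(y)<29))|((abs(x)<28)&(abs(y)<64))
        inn=(abs(x)<85)&(abs(y)<78)
        use=(abs(x)<92)&(y<95)&(y>-70)&~((abs(x)<20)&(y>70))
        pr=inn&~op
        return ((pr!=f)&use).sum()/use.sum()
    r=differential_evolution(cost,[(guess[0]-25,guess[0]+25),(guess[1]-30,guess[1]+30),(-.2,.2)],seed=1,tol=1e-6,popsize=25)
    return r.x,r.fun
E
python3 - <<'E'
from fit import *
m=optics.camera_model('wrist')
d=np.load('wrist0_d.npy')
q,f=fitnest(d,m,(578,-35)); print(q,np.degrees(q[2]),f)
w=cloud('wrist',d); z=w[...,2]; k=(z>182)&(z<194)&(np.arange(480)[:,None]<100)
t=w[k]; print('post',t[:,:2].mean(0),(t.min(0)+t.max(0))/2, t[:,2].mean())
print('pred post', q[:2]+150*np.array([-np.sin(q[2]),np.cos(q[2])]))
E
```

```text
[ 5.84667720e+02 -3.16858293e+01  5.12895386e-02] 2.9386740957759274 0.01386796329269963
post [576.79223865 116.85718821] [576.85487889 117.53827066 185.79270399] 186.84176701936036
pred post [576.97766155 118.1169177 ]
```

```bash
python3 - <<'E'
from h import *
q=np.array([584.6,-31.7,.0513]); c,s=np.cos(q[2]),np.sin(q[2])
def loc(w): e=w[...,:2]-q[:2]; return np.stack([e[...,0]*c+e[...,1]*s,-e[...,0]*s+e[...,1]*c,w[...,2]],-1)
w=loc(cloud('wrist',np.load('wrist0_d.npy')))
k=(w[...,2]>36)&(w[...,2]<44)&(abs(w[...,0])<115)&(w[...,1]>70); 
print('base edge y',np.percentile(w[k][:,1],[90,98,99.5,100]),'x',np.percentile(w[k][:,0],[0,1,99,100]))
for n in['scene','side']:
    w=loc(cloud(n,np.load(n+'0_d.npy')))
    k=(abs(w[...,2]-265)<8)&(abs(w[...,0])<100)&(w[...,1]<-60)&(w[...,1]>-250); print(n,k.sum(),np.percentile(w[k],[1,50,99],axis=0).round(0) if k.sum() else '')
E
python3 -m crank '[[[0,-7,0],[-38,0,11],91],[[0,-14,0],[-76,0,22],91],[[0,-21,0],[-114,0,33],91],[[0,-28,0],[-152,0,44],91],[[0,-35,0],[-190,0,55],91],[[0,-42,0],[-228,0,66],91],[[0,-49,0],[-266,0,77],91],[[0,-56,0],[-302,0,86],91]]'
```

```text
base edge y [116.77565178 216.47887197 228.1391268  232.17879147] x [-114.61800707 -112.20302931  112.84186868  114.99242323]
scene 3104 [[ -95. -249.  257.]
 [  -9. -183.  261.]
 [  87. -108.  266.]]
side 696 [[ -91. -248.  257.]
 [ -30. -182.  258.]
 [  81. -103.  270.]]
time_s: 1.42
tcp_pos: [661.3, 304.2, 404.6]
tcp_rot: [[0.833, 0.0, 0.554], [-0.554, 0.0, 0.833], [0.0, -1.0, 0.0]]
wrist_force: [0.5, 0.5, 0.5]
width: 1.002
```

```bash
python3 -m crank '[[[0,-6,0],[0,0,0],91],[[0,-11,0],[0,0,0],91],[[0,-11,0],[0,0,0],91],[[0,-11,0],[0,0,0],91]]'
python3 - <<'E'
from h import *
print(readout.read_state()['tcp_pos'])
m=optics.camera_model('wrist')
p,d=optics.snapshot('wrist'); cv2.imwrite('pics/w1.png',p); np.save('w1_d.npy',d)
print(nets.spot_point('punnet','wrist'))
w=cloud('wrist',d,m);z=w[...,2]
hsv=cv2.cvtColor(p,cv2.COLOR_BGR2HSV)
near=(np.hypot(w[...,0]-583,w[...,1]-335)<75)
k=(z>41)&(z<54)&near
r=cv2.minAreaRect(w[k][:,:2].astype(np.float32)); print(r,k.sum(),np.median(z[k]))
vis=p.copy(); vis[k]=(255,0,255); cv2.imwrite('pics/w1k.png',np.hstack([p,vis])[:300,:]) 
cv2.imwrite('pics/w1k.png',vis)
E
```

```text
time_s: 1.75
tcp_pos: [661.0, 302.1, 404.5]
tcp_rot: [[0.92, -0.0, 0.393], [-0.393, -0.0, 0.92], [-0.0, -1.0, -0.0]]
wrist_force: [0.1, 0.1, 0.2]
width: 0.994
[661.0080553  302.11580759 404.52773592]
[{'point': [0.5673, 0.4048], 'p': 0.84}, {'point': [0.2933, 0.5064], 'p': 0.7}, {'point': [0.1604, 0.7041], 'p': 0.67}]
((587.8401489257812, 335.0290832519531), (66.47647857666016, 106.68231201171875), 66.06880187988281) 5197 46.47959398793414
```

View pics/w1.png

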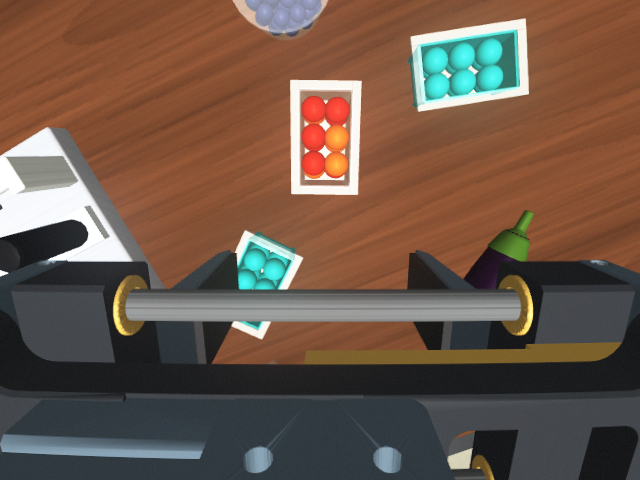

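View pics/w1k.png

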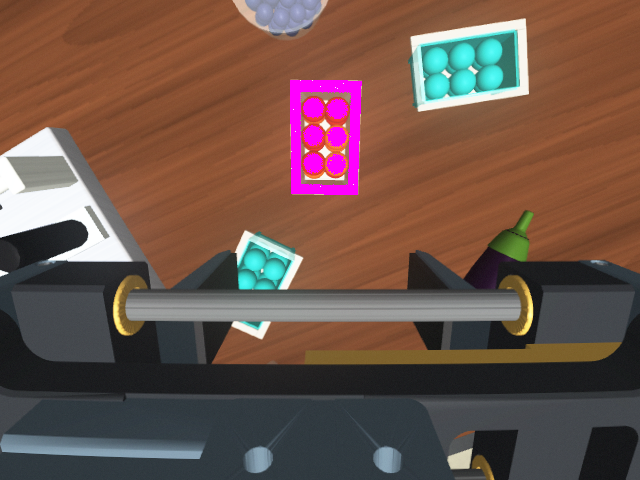

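The wrist view shows the red punnet at px (326,137). The depth fit gives its centre at (587.8, 335.0), the rim as 66.5×106.7, and the width axis at 66.1°. The turquoise look-alikes are at (470,65) and (265,285). Next I move over it and descend.

```bash
python3 -m crank '[[[0,0.8,0],[-40,0,0.8],91],[[0,0.8,0],[-80.3,0,1.5],91],[[0,0.8,0],[-80.3,35,1.5],91],[[0,0.8,0],[-80.3,70,1.5],91],[[0,0.8,0],[-80.3,105,1.5],91],[[0,0.8,0],[-80.3,125,1.5],91],[[0,0.8,0],[-80.3,130,1.5],91],[[0,0.8,0],[-80.3,130,1.5],91]]'
python3 - <<'E'
from h import *
s=readout.read_state();print(s['tcp_pos'],s['tcp_rot'][:,2])
p,d=optics.snapshot('wrist'); cv2.imwrite('pics/w2.png',p)
E
```

```text
time_s: 2.52
tcp_pos: [587.5, 334.2, 273.4]
tcp_rot: [[0.914, -0.003, 0.405], [-0.405, -0.001, 0.914], [-0.002, -1.0, -0.002]]
wrist_force: [0.3, -0.4, 0.1]
width: 0.993
[587.53288304 334.17350907 273.43444466] [ 0.40490863  0.914354   -0.0024014 ]
```

View pics/w2.png

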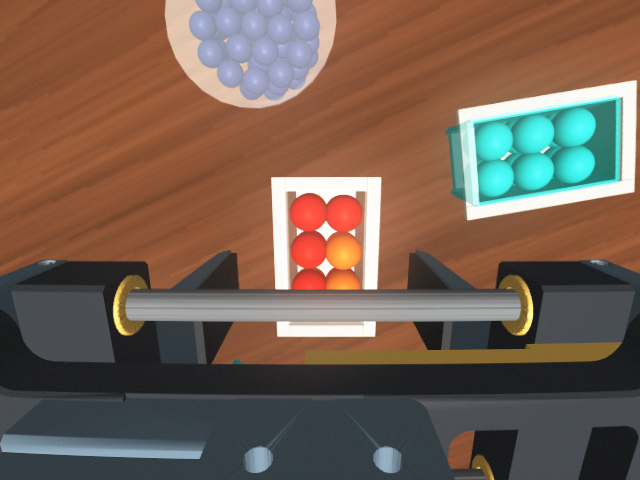

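The punnet sits midway between the fingers (px 326 against their midpoint at 323). I'll descend and close.

```bash
python3 -m crank '[[[0,0,0],[0,25,0],91],[[0,0,0],[0,45,0],91],[[0,0,0],[0,56,0],91],[[0,0,0],[0,56,0],91],[[0,0,0],[0,56,0],91]]'; python3 -m crank '[[[0,0,0],[0,0,0],60],[[0,0,0],[0,0,0],60],[[0,0,0],[0,0,0],60],[[0,0,0],[0,0,0],60],[[0,0,0],[0,0,0],60],[[0,0,0],[0,0,0],60]]'
python3 -c "
from h import *
s=readout.read_state();print(s['tcp_pos'],s['wrist_force'],s['width']*91.2)
p,d=optics.snapshot('scene'); cv2.imwrite('pics/s2.png',cv2.resize(p[120:260,220:400],None,fx=4,fy=4))"
```

```text
time_s: 2.98
tcp_pos: [588.2, 334.9, 220.0]
tcp_rot: [[0.915, 0.002, 0.404], [-0.404, 0.001, 0.915], [0.001, -1.0, 0.002]]
wrist_force: [0.2, 0.1, 0.9]
width: 0.998
time_s: 3.48
tcp_pos: [587.9, 334.9, 219.7]
tcp_rot: [[0.915, 0.001, 0.404], [-0.404, 0.001, 0.915], [0.001, -1.0, 0.001]]
wrist_force: [-0.2, -0.2, 4.2]
width: 0.715
[587.88532351 334.8925222  219.66938225] [-0.18945876 -0.15562341  4.20400636] 65.2433655916119
```

View pics/s2.png

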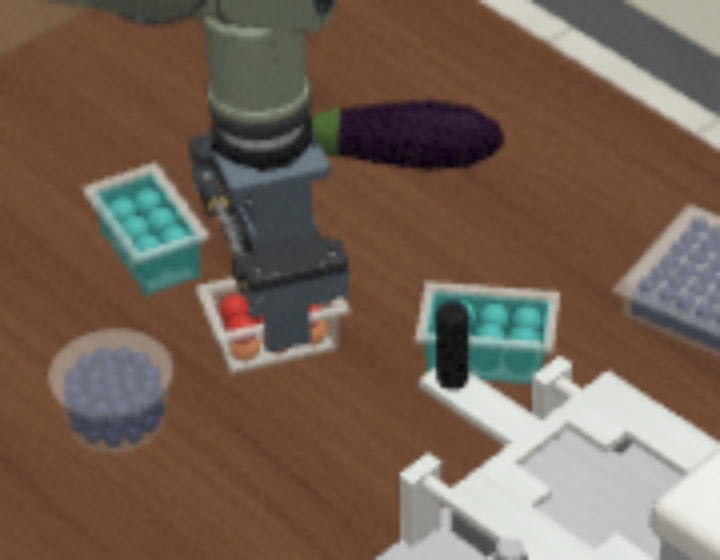

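Gripped at 65.2 mm. I'll lift a little at first and check that it holds.

```bash
python3 -m crank '[[[0,0,0],[0,-8,0],60],[[0,0,0],[0,-24,0],60],[[0,0,0],[0,-44,0],60],[[0,0,0],[0,-50,0],60],[[0,0,0],[0,-50,0],60]]'
python3 -c "
from h import *
s=readout.read_state();print(s['tcp_pos'],s['wrist_force'],s['width']*91.2,s['ft_torque'])
p,d=optics.snapshot('wrist'); cv2.imwrite('pics/w3.png',p)
p,d=optics.snapshot('side'); cv2.imwrite('pics/sd3.png',cv2.resize(p[130:340,120:340],None,fx=3,fy=3)[:600])"
```

```text
time_s: 3.95
tcp_pos: [588.1, 335.0, 270.7]
tcp_rot: [[0.915, 0.003, 0.404], [-0.404, 0.002, 0.915], [0.002, -1.0, 0.003]]
wrist_force: [1.3, 0.1, -1.9]
width: 0.716
[588.08069087 334.97672595 270.72730807] [ 1.31664526  0.11078491 -1.89534596] 65.33868846502693 [ 0.0723298  -0.04996681  0.01708998]
```

View pics/w3.png

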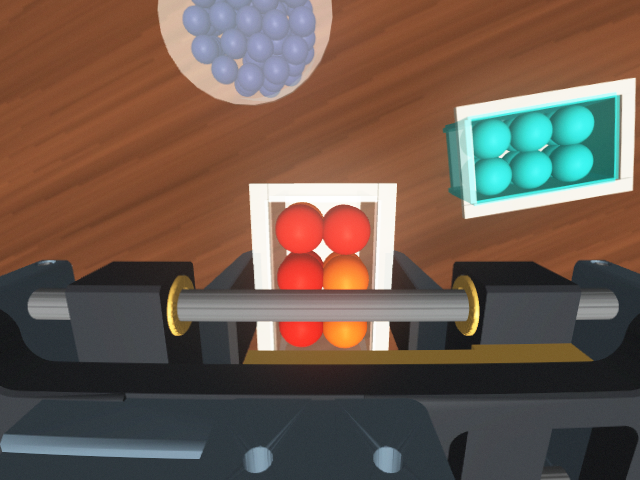

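View pics/sd3.png

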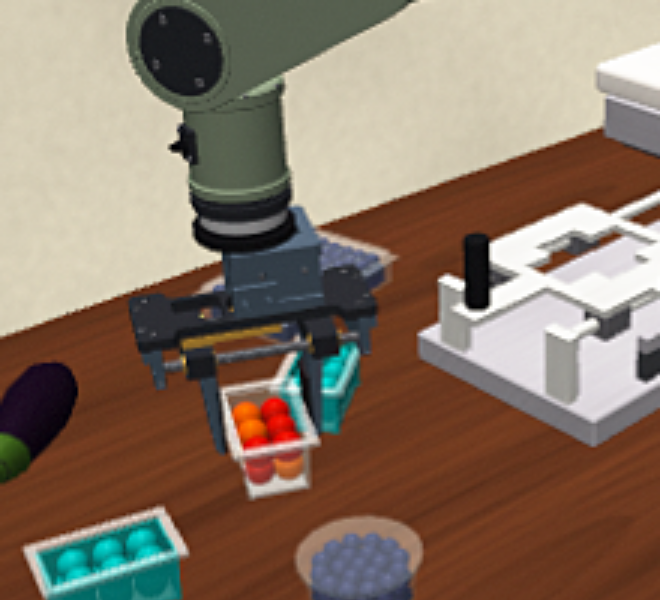

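The punnet hangs level in both views, with the rim's visible end at (250–397, 183–200). I'll measure its pose in the tool while I lift and carry it.

```bash
cat > tool.py <<'E'
from h import *
def rim():
    s=readout.read_state(); m=optics.camera_model('wrist'); p,d=optics.snapshot('wrist')
    w=cloud('wrist',d,m); R=s['tcp_rot']; t=(w-s['tcp_pos'])@R
    hsv=cv2.cvtColor(p,cv2.COLOR_BGR2HSV)
    k=(abs(t[...,1]-172)<9)&(abs(t[...,2])<36)&(abs(t[...,0])<70)&(hsv[...,1]<40)&(hsv[...,2]>150)
    q=t[k]
    if len(q)<50: print('few',len(q)); return p
    # plane fit of rim depth
    A=np.c_[np.ones(len(q)),q[:,0],q[:,2]]; c=np.linalg.lstsq(A,q[:,1],rcond=None)[0]
    print('rim n',len(q),'x',q[:,0].min(),'z',q[:,2].min(),q[:,2].max(),'depth',c[0],'tilt deg',np.degrees(c[1:]))
    e=[]
    for a in np.arange(-30,30,4):
        b=q[abs(q[:,2]-a)<2]
        if len(b): e.append((a,b[:,0].min()))
    e=np.array(e); pf=np.polyfit(e[:,0],e[:,1],1); print('near edge x',np.median(e[:,1]),'yaw',np.degrees(pf[0]),e[:,1].round(1))
    print('tcp',s['tcp_pos'],'Rz',s['tcp_rot'][:,2])
    return p
E
python3 -c "from tool import *; rim()"
python3 -m crank '[[[0,0,0],[0,-20,0],60],[[0,0,0],[0,-55,0],60],[[0,0,0],[0,-90,0],60],[[0,0,0],[0,-125,0],60],[[0,0,0],[0,-155,0],60],[[0,0,0],[0,-172,0],60],[[0,0,0],[0,-175,0],60],[[0,0,0],[0,-175,0],60]]'
python3 -c "from tool import *; rim()"
```

```text
rim n 6814 x -53.32916899522084 z -33.469192648512426 32.92741334525538 depth 172.23932448035538 tilt deg [0.00593033 0.03733837]
near edge x -53.22977957065968 yaw -0.4512884096146403 [-52.9 -52.9 -52.9 -52.9 -53.2 -53.2 -53.3 -53.3 -53.2 -53.3 -53.2 -53.2
 -53.2 -53.2 -53.3]
tcp [587.38656377 334.59913626 268.10494711] Rz [ 4.03534122e-01  9.14964141e-01 -9.12819199e-04]
time_s: 4.77
tcp_pos: [587.7, 334.8, 443.5]
tcp_rot: [[0.915, 0.0, 0.404], [-0.404, 0.0, 0.915], [0.0, -1.0, 0.0]]
wrist_force: [-0.2, 0.2, -1.8]
width: 0.722
rim n 6791 x -53.30457202066976 z -33.4767199084488 32.91337686580727 depth 172.32546588340406 tilt deg [0.07538    0.00703572]
near edge x -52.89323756074261 yaw -0.15543459267707838 [-52.9 -52.9 -52.9 -52.9 -52.9 -52.9 -52.9 -52.9 -53.  -52.9 -53.  -52.9
 -52.9 -52.9 -53.3]
tcp [587.68759458 334.76135375 443.52474048] Rz [4.03577375e-01 9.14945491e-01 2.26543979e-04]
```

The punnet is centred in the grip to within 0.5 mm and level, with the rim top at the grasp point. Next I carry it to a viewpoint beside the nest, turning +26.7°.

```bash
python3 -m crank '[[[0,-3,0],[7,0,-9],60],[[0,-6,0],[23,0,-30],60],[[0,-9,0],[42,0,-53],60],[[0,-12,0],[60,0,-77],60],[[0,-15,0],[79,0,-101],60],[[0,-18,0],[97,0,-125],60],[[0,-22,0],[116,0,-148],60],[[0,-26.7,0],[134,0,-172],60]]'
```

```text
time_s: 5.48
tcp_pos: [641.0, 121.9, 440.3]
tcp_rot: [[0.999, -0.006, -0.054], [0.054, -0.001, 0.999], [-0.006, -1.0, -0.001]]
wrist_force: [0.6, -0.2, -1.6]
width: 0.711
```

```bash
python3 -m crank '[[[0,0,0],[4,0,-24],60],[[0,0,0],[9,0,-54],60],[[0,0,0],[14,0,-84],60],[[0,0,0],[19,0,-114],60],[[0,0,0],[23,0,-138],60],[[0,0,0],[26,0,-154],60],[[0,0,0],[26,0,-154],60],[[0,0,0],[26,0,-154],60]]'
cat > look.py <<'E'
from fit import *; from tool import rim
import sys
s=readout.read_state(); m=optics.camera_model('wrist'); p,d=optics.snapshot('wrist')
cv2.imwrite('pics/'+sys.argv[1],p); np.save('last_d.npy',d)
q,f=fitnest(d,m,(584.6,-31.7)); print('nest',q,np.degrees(q[2]),f)
R=s['tcp_rot']; print('tcp',s['tcp_pos'],'z ang',np.degrees(np.arctan2(R[1,2],R[0,2])),'tilt',R[2,2],R[2,0])
dn=np.r_[q[:2],0]-np.r_[s['tcp_pos'][:2],0]; print('needed shift tool',dn@R,'turn y',-(np.degrees(q[2])+90-np.degrees(np.arctan2(R[1,2],R[0,2]))))
rim()
E
python3 look.py w4.png
```

```text
time_s: 6.15
tcp_pos: [674.8, -29.6, 441.6]
tcp_rot: [[0.999, -0.004, -0.049], [0.049, 0.001, 0.999], [-0.004, -1.0, 0.001]]
wrist_force: [-0.2, -0.1, -1.1]
width: 0.721
nest [ 5.84970156e+02 -3.21649645e+01  5.18829122e-02] 2.972671895650219 0.02338424640242363
tcp [674.75182722 -29.60536817 441.58146766] z ang 92.82388332737887 tilt 0.0014031856566920904 -0.0036300122191961484
needed shift tool [-89.79814893   0.3285902    1.8667037 ] turn y -0.14878856827135678
rim n 7036 x -53.51432918375818 z -33.93562794721458 32.66617199903546 depth 172.39611473210005 tilt deg [-0.20606904  0.07434806]
near edge x -53.4150256861282 yaw 0.06915642648545782 [-53.5 -53.5 -53.5 -53.5 -53.3 -53.  -53.  -53.1 -53.  -53.1 -53.  -53.4
 -53.5 -53.4 -53.5]
tcp [674.6138433  -28.6806296  442.17782389] Rz [-0.05053097  0.99872151  0.00140184]
```

View pics/w4.png

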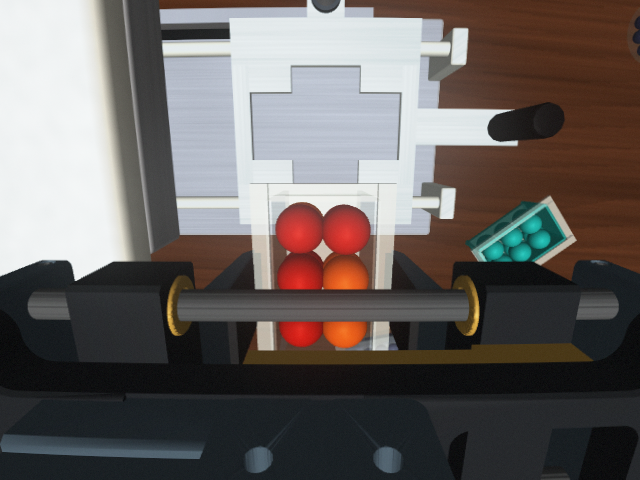

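The view shows the nest opening centred near (325,125) px and the post at (540,120). The second nest fit is (585.0, −32.2, 2.97°), within 0.6 mm of the first. I'll move over the nest and descend to just above it.

```bash
python3 -m crank '[[[0,-0.1,0],[-20,0,1],60],[[0,-0.1,0],[-50,0,1],60],[[0,-0.1,0],[-80,0,2],60],[[0,-0.1,0],[-90,0,2],60],[[0,-0.1,0],[-90,30,2],60],[[0,-0.1,0],[-90,60,2],60],[[0,-0.1,0],[-90,85,2],60],[[0,-0.1,0],[-90,90,2],60]]'
python3 -m crank '[[[0,0,0],[0,0,0],60],[[0,0,0],[0,0,0],60]]'
python3 - <<'E'
from h import *
a=np.mean([ (optics.snapshot('wrist'),readout.read_state()['tcp_pos'])[1] for _ in range(6)],0); print(a, readout.read_state()['wrist_force'])
p,d=optics.snapshot('wrist'); cv2.imwrite('pics/w5.png',p)
for n in ('scene','side'):
    p,d=optics.snapshot(n)
    o=(300,150) if n=='scene' else (240,130)
    cv2.imwrite(f'pics/{n}5.png',cv2.resize(p[o[1]:o[1]+150,o[0]:o[0]+200],None,fx=4,fy=4,interpolation=cv2.INTER_CUBIC))
E
```

```text
time_s: 6.92
tcp_pos: [583.3, -30.4, 349.6]
tcp_rot: [[0.999, -0.008, -0.054], [0.054, 0.001, 0.999], [-0.008, -1.0, 0.001]]
wrist_force: [-0.7, -0.0, -1.5]
width: 0.718
time_s: 7.08
tcp_pos: [585.2, -31.1, 354.8]
tcp_rot: [[0.999, 0.002, -0.053], [0.053, 0.0, 0.999], [0.002, -1.0, -0.0]]
wrist_force: [0.2, -0.0, -1.8]
width: 0.716
[585.1619372  -31.54507811 355.44411414] [-0.99471578 -0.03967965 -0.52730829]
```

View pics/w5.png

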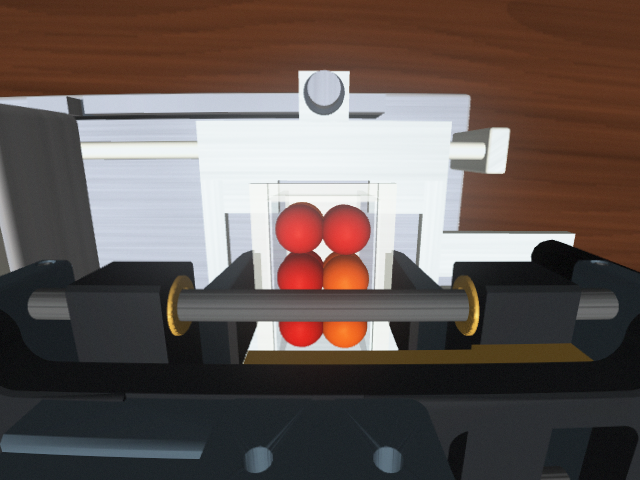

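View pics/scene5.png

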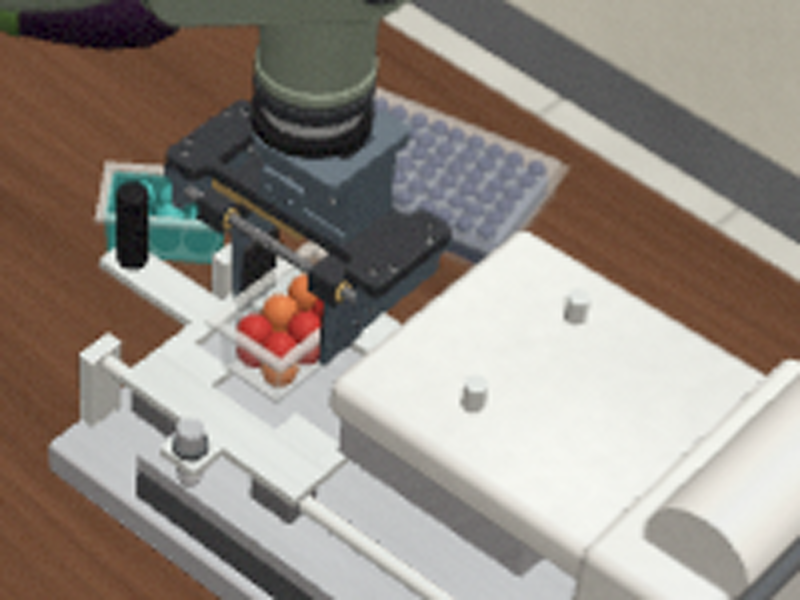

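View pics/side5.png

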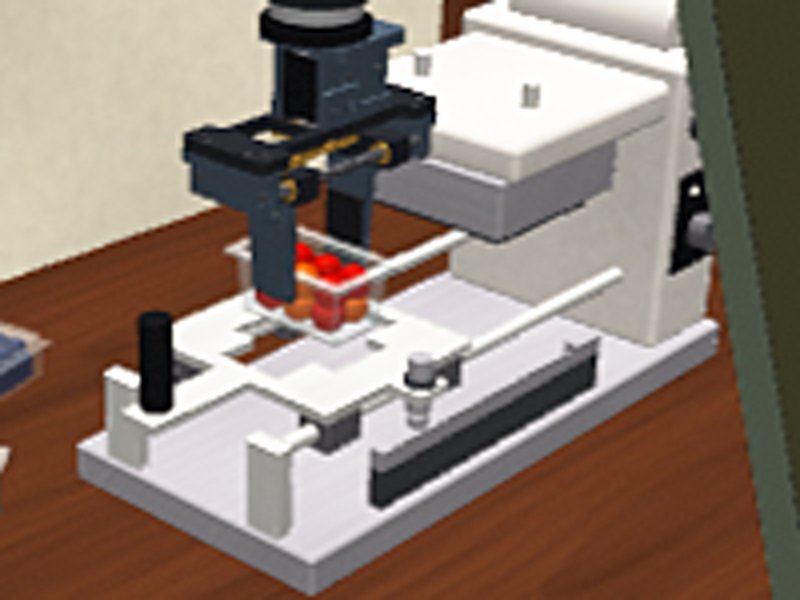

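The punnet is over the opening in all views and within 0.5 mm of the target. I'll lower it gently.

```bash
python3 -m crank '[[[0,0,0],[0,6,0],60],[[0,0,0],[0,13,0],60],[[0,0,0],[0,20,0],60],[[0,0,0],[0,26,0],60],[[0,0,0],[0,32,0],60],[[0,0,0],[0,36,0],60],[[0,0,0],[0,38,0],60],[[0,0,0],[0,38,0],60]]'
python3 -c "
from h import *
for i in range(5): optics.snapshot('wrist');s=readout.read_state();print(s['tcp_pos'].round(1),s['wrist_force'].round(1),s['ft_torque'].round(2))"
```

```text
time_s: 8.2
tcp_pos: [584.6, -31.7, 315.1]
tcp_rot: [[0.999, -0.001, -0.052], [0.052, 0.0, 0.999], [-0.001, -1.0, 0.0]]
wrist_force: [0.8, -0.0, -1.7]
width: 0.719
[584.7 -31.7 315.6] [-0.5 -0.4 -0.1] [ 0.15 -0.05  0.05]
[584.8 -31.7 315.9] [-0.2 -0.6 -1.5] [ 0.11 -0.04  0.01]
[584.8 -31.7 316.1] [-0.6  0.  -2.2] [ 0.11 -0.03  0.07]
[584.8 -31.8 316.2] [-0.5 -0.6 -0.8] [ 0.09 -0.01 -0.01]
[584.7 -31.7 316.2] [-0.1 -0.5 -2.1] [ 0.14 -0.03  0.04]
```

```bash
python3 -m crank '[[[0,0,0],[0,4,0],60],[[0,0,0],[0,8,0],60],[[0,0,0],[0,12,0],60],[[0,0,0],[0,15,0],60],[[0,0,0],[0,17,0],60],[[0,0,0],[0,18,0],60],[[0,0,0],[0,18.5,0],60],[[0,0,0],[0,18.5,0],60]]'
python3 -c "
from h import *
for i in range(4): optics.snapshot('wrist');s=readout.read_state();print(s['tcp_pos'].round(1),s['wrist_force'].round(1),s['ft_torque'].round(2))"
```

```text
time_s: 9.12
tcp_pos: [584.7, -31.7, 297.2]
tcp_rot: [[0.999, -0.0, -0.052], [0.052, 0.0, 0.999], [-0.0, -1.0, 0.0]]
wrist_force: [0.4, 0.9, -1.8]
width: 0.716
[584.7 -31.7 297.3] [ 0.3  0.5 -1.5] [ 0.11 -0.07  0.04]
[584.7 -31.7 297.4] [-0.   0.9 -1. ] [ 0.12 -0.05 -0.02]
[584.7 -31.7 297.4] [-0.   0.5 -2.2] [ 0.11 -0.07 -0.01]
[584.7 -31.7 297.5] [-0.4 -0.7 -2.3] [ 0.14 -0.11  0.02]
```

```bash
python3 -m crank '[[[0,0,0],[0,1,0],60],[[0,0,0],[0,1.3,0],60],[[0,0,0],[0,1.3,0],60],[[0,0,0],[0,1.3,0],82],[[0,0,0],[0,1.3,0],82],[[0,0,0],[0,1.3,0],82],[[0,0,0],[0,1.3,0],82],[[0,0,0],[0,1.3,0],82]]'
python3 -c "
from tool import *
p=rim(); cv2.imwrite('pics/w6.png',p); print(readout.read_state()['wrist_force'],readout.read_state()['width'])"
```

```text
time_s: 9.98
tcp_pos: [584.7, -31.8, 296.1]
tcp_rot: [[0.999, 0.0, -0.052], [0.052, -0.0, 0.999], [0.0, -1.0, -0.0]]
wrist_force: [-0.6, -0.3, -0.6]
width: 0.9
rim n 14794 x -69.99985762072339 z -35.991827196585 35.99908765539155 depth 173.71867880970018 tilt deg [-1.62459009 -0.01652543]
near edge x -69.97301593658396 yaw 0.004496433581670107 [-70.  -70.  -70.  -70.  -70.  -70.  -69.9 -70.  -70.  -70.  -69.9 -70.
 -70.  -70.  -70. ]
tcp [584.69508157 -31.76246148 296.12370445] Rz [-5.23254959e-02  9.98630082e-01 -5.23198034e-05]
[-0.03016592 -0.40172091  0.80938176] 0.902780685530303
```

View pics/w6.png

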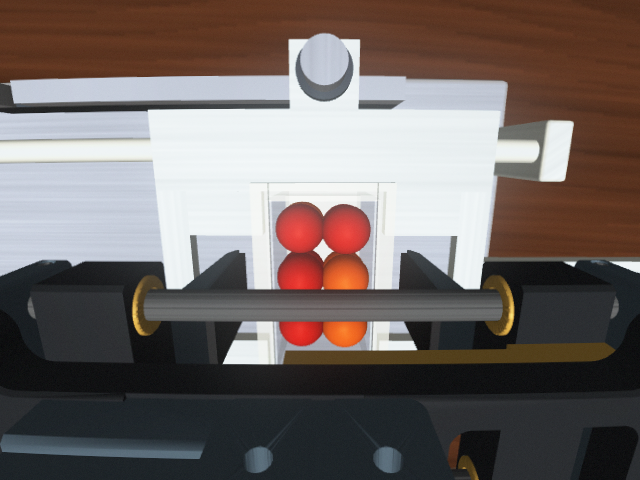

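Released: the punnet sits in the opening (rim at 250–395 px) with the fingers clear of it. I lift straight up and inspect.

```bash
python3 -m crank '[[[0,0,0],[0,-8,0],82],[[0,0,0],[0,-20,0],82],[[0,0,0],[0,-45,0],82],[[0,0,0],[0,-75,0],82],[[0,0,0],[0,-105,0],82],[[0,0,0],[0,-130,0],82],[[0,0,0],[0,-145,0],82],[[0,0,0],[0,-145,0],82]]'
python3 -m crank '[[[0,7,0],[10,0,20],91],[[0,14,0],[20,0,40],91],[[0,21,0],[30,0,60],91],[[0,28,0],[40,0,70],91],[[0,35,0],[50,0,70],91],[[0,42,0],[50,0,70],91],[[0,49,0],[50,0,70],91],[[0,56,0],[50,0,70],91]]'
python3 -c "
from h import *
p,d=optics.snapshot('wrist'); cv2.imwrite('pics/w7.png',p)
s=readout.read_state(); print(s['tcp_pos'],s['joints'])"
```

```text
time_s: 10.7
tcp_pos: [584.9, -31.8, 445.8]
tcp_rot: [[0.999, 0.009, -0.052], [0.052, -0.001, 0.999], [0.009, -1.0, -0.001]]
wrist_force: [-0.5, -0.5, 0.0]
width: 0.905
time_s: 11.37
tcp_pos: [630.9, 41.0, 439.4]
tcp_rot: [[0.597, -0.002, 0.802], [-0.802, -0.0, 0.597], [-0.001, -1.0, -0.002]]
wrist_force: [-0.5, 0.3, 0.1]
width: 0.998
[630.86730835  40.95094885 439.53213729] [ 2.67012974e+00  2.25945898e+01  7.81193711e+01  6.88052210e-03
  7.94166024e+01 -3.37843173e+01]
```

View pics/w7.png

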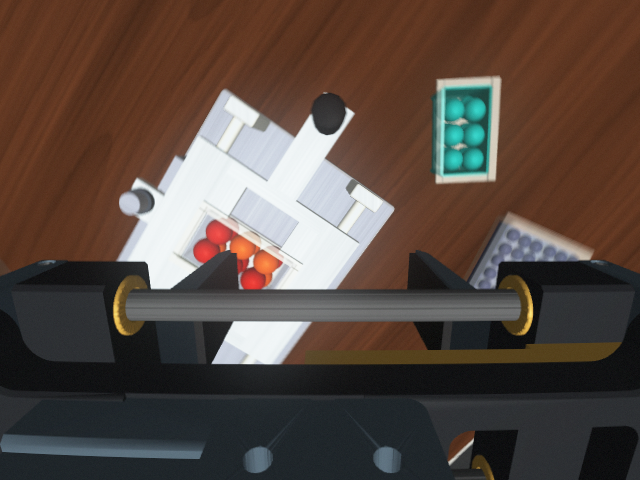

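The punnet hangs in the opening at px (240,250), and the post top is at (328,112). I'll check the seating numerically and fix the post position.

```bash
cat > chk.py <<'E'
from fit import *
def chk(fn=None,nest=None):
    s=readout.read_state(); m=optics.camera_model('wrist'); p,d=optics.snapshot('wrist')
    if fn: cv2.imwrite(fn,p)
    w=cloud('wrist',d,m); z=w[...,2]
    k=(z>182)&(z<194)&(np.arange(480)[:,None]<250)
    if nest is not None: k&=np.hypot(w[...,0]-nest[0],w[...,1]-nest[1]-150)<40
    pt=w[k]; post=None
    if len(pt)>50:
        (c,r)=cv2.minEnclosingCircle(pt[:,:2].astype(np.float32)); post=pt[:,:2].mean(0); print('post mean',post,'circ',c,r,'n',len(pt))
    th=.0515
    if nest is None: nest=post-150*np.array([-np.sin(th),np.cos(th)])
    c,sn=np.cos(th),np.sin(th); e=w[...,:2]-nest[:2]
    x=e[...,0]*c+e[...,1]*sn; y=-e[...,0]*sn+e[...,1]*c
    hsv=cv2.cvtColor(p,cv2.COLOR_BGR2HSV); wh=(hsv[...,1]<60)&(hsv[...,2]>130)
    fr=wh&(abs(z-120)<12)&(abs(x)>60)&(abs(x)<80)&(abs(y)<60)
    print('frame z',np.median(z[fr]),fr.sum())
    r=wh&(abs(z-124)<12)&(abs(x)<56)&(abs(y)<36)&((abs(x)>47.5)|(abs(y)>27.5))
    q=np.c_[x[r],y[r],z[r]]
    for nm,kk in (('x+',q[:,0]>48),('x-',q[:,0]<-48),('y+',q[:,1]>28),('y-',q[:,1]<-28)):
        if kk.sum()>10: print('rim',nm,kk.sum(),np.median(q[kk][:,2]))
    red=(hsv[...,1]>150)&((hsv[...,0]<18)|(hsv[...,0]>170))&(abs(x)<60)&(abs(y)<40)&(z>80)&(z<135)
    print('nest used',nest,'red centre',x[red].mean() if red.any() else None,y[red].mean() if red.any() else None)
    zr=z-(120)
    k2=wh&(zr>1.6)&(zr<7)&(abs(x)<65)&(abs(y)<45)
    if k2.sum()>50:
        print('raised rect',cv2.minAreaRect(np.c_[x[k2],y[k2]].astype(np.float32)),np.percentile(x[k2],[1,99]),np.percentile(y[k2],[1,99]))
E
python3 -c "from chk import *; chk('pics/w8.png')"
```

```text
post mean [577.03788608 117.4163103 ] circ (576.8388061523438, 117.68904876708984) 11.78725814819336 n 1025
frame z 119.4433787195245 4260
rim x+ 278 122.545184177419
rim x- 595 123.03129018703751
rim y+ 999 123.02961929436879
rim y- 164 123.24538674174357
nest used [584.75947176 -32.38481491] red centre -0.3853929772682077 4.400615154556705
raised rect ((4.649181365966797, 0.13008499145507812), (67.56999206542969, 116.2680892944336), 89.84193420410156) [-53.12095746  51.92095772] [-32.37403672  33.36062866]
```

The rim is 3–4 mm above the frame on all four sides and centred to within 1 mm, so the punnet is seated. The post is at (576.9, 117.6). Next I go above it with the jaws along sealer x, so the gripper body's short side faces the head.

```bash
python3 -m crank '[[[0,6,0],[-15,0,0],91],[[0,12,0],[-35,0,1],91],[[0,18,0],[-55,0,1],91],[[0,24,0],[-75,0,2],91],[[0,30,0],[-90,0,2.4],91],[[0,33.7,0],[-93.7,0,2.4],91],[[0,33.7,0],[-93.7,0,2.4],91],[[0,33.7,0],[-93.7,0,2.4],91]]'
python3 -c "
from h import *
for i in range(4): optics.snapshot('wrist')
s=readout.read_state(); print(s['tcp_pos'],s['tcp_rot'][:,2])"
```

```text
time_s: 12.13
tcp_pos: [576.3, 117.1, 440.6]
tcp_rot: [[0.062, -0.0, 0.998], [-0.998, -0.0, 0.062], [0.0, -1.0, -0.0]]
wrist_force: [1.0, -0.7, 0.1]
width: 0.998
[576.72721574 116.57601861 440.69458615] [ 9.98294584e-01  5.83770962e-02 -1.96860017e-04]
```

```bash
python3 -m crank '[[[0,0.3,0],[-1,30,0],91],[[0,0.3,0],[-1,60,0],91],[[0,0.3,0],[-1,85,0],91],[[0,0.3,0],[-1,102,0],91],[[0,0.3,0],[-1,109,0],91],[[0,0.3,0],[-1,109,0],91],[[0,0.3,0],[-1,109,0],91],[[0,0.3,0],[-1,109,0],91]]'
python3 -c "
from h import *
p,d=optics.snapshot('scene'); cv2.imwrite('pics/s9.png',cv2.resize(p[130:290,280:480],None,fx=3.7,fy=3.7))
p,d=optics.snapshot('wrist'); cv2.imwrite('pics/w9.png',p)
s=readout.read_state(); print(s['tcp_pos'],s['tcp_rot'][:,2],s['wrist_force'])"
```

```text
time_s: 13.0
tcp_pos: [577.0, 118.0, 333.5]
tcp_rot: [[0.052, 0.003, 0.999], [-0.999, 0.001, 0.052], [-0.0, -1.0, 0.003]]
wrist_force: [0.2, 0.9, 0.5]
width: 0.999
[576.79965074 118.06261914 333.51125879] [0.99862303 0.0523672  0.00311805] [-0.06432156 -0.60148238 -1.07234407]
```

View pics/s9.png

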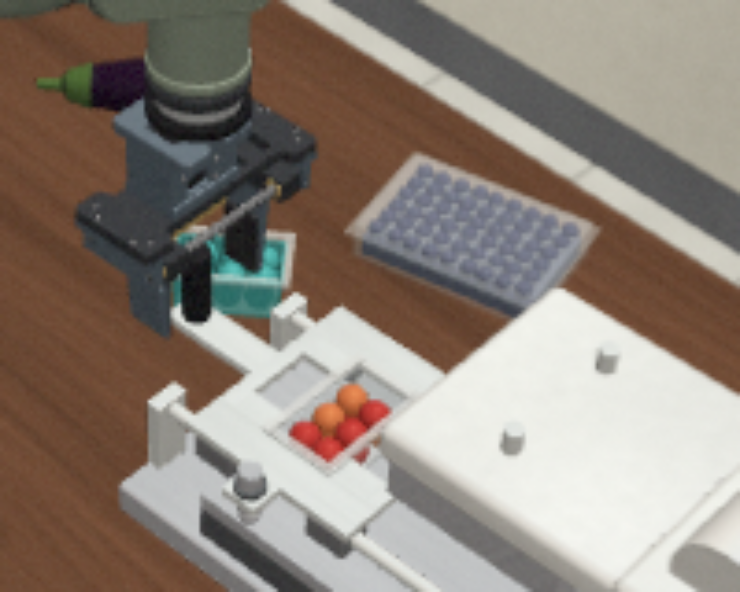

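View pics/w9.png

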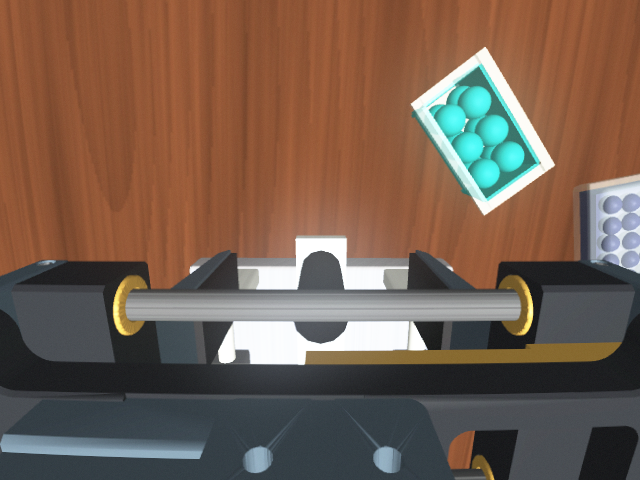

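The post (px 321,295) is centred between the fingers. Closing.

```bash
python3 -m crank '[[[0,0,0],[0,0,0],10],[[0,0,0],[0,0,0],10],[[0,0,0],[0,0,0],10],[[0,0,0],[0,0,0],10],[[0,0,0],[0,0,0],10],[[0,0,0],[0,0,0],10],[[0,0,0],[0,0,0],10],[[0,0,0],[0,0,0],10]]'
python3 -m crank '[[[0,0,0],[0,0,0],10],[[0,0,0],[0,0,0],10],[[0,0,0],[0,0,0],10],[[0,0,0],[0,0,0],10]]'
python3 -c "
from h import *
for i in range(4): optics.snapshot('wrist'); s=readout.read_state(); print(s['tcp_pos'].round(2),s['wrist_force'].round(1),s['width']*91.2)"
```

```text
time_s: 13.77
tcp_pos: [576.4, 118.1, 331.9]
tcp_rot: [[0.052, 0.0, 0.999], [-0.999, -0.0, 0.052], [0.0, -1.0, 0.0]]
wrist_force: [0.5, 0.4, -0.6]
width: 0.441
time_s: 14.1
tcp_pos: [576.4, 118.1, 332.0]
tcp_rot: [[0.052, 0.0, 0.999], [-0.999, 0.0, 0.052], [-0.0, -1.0, 0.0]]
wrist_force: [-0.2, 0.0, 0.7]
width: 0.261
[576.39 118.06 331.95] [ 0.1  0.3 -1.1] 23.451749353091856
[576.37 118.05 331.94] [-0.   0.4 -0.7] 23.538109596233003
[576.39 118.06 331.95] [ 0.3  0.3 -0.1] 23.334226158015422
[576.37 118.09 331.94] [-1.5  0.7  0.4] 23.831823921706768
```

Run:
```python
from h import *
q=np.array([584.8,-31.9,.0515]); c,s=np.cos(q[2]),np.sin(q[2])
def loc(w): e=w[...,:2]-q[:2]; return np.stack([e[...,0]*c+e[...,1]*s,-e[...,0]*s+e[...,1]*c,w[...,2]],-1)
m=optics.camera_model('wrist'); # not for wrist0; scene/side are static
for n in['scene','side']:
    w=loc(cloud(n,np.load(n+'0_d.npy')))
    k=(abs(w[...,2]-40)<6)&(w[...,1]>80)&(w[...,1]<135)&(abs(w[...,0])<112)
    o=w[k]; 
    e=[o[abs(o[:,0]-a)<3][:,1].max() for a in range(-100,100,10) if (abs(o[:,0]-a)<3).sum()>2]; print(n,'base edge',np.round(e,1),np.median(e))
    k=(abs(w[...,0])<88)&(w[...,2]>185)&(w[...,2]<255)&(w[...,1]<-80)&(w[...,1]>-125)
    print(n,'head face y',k.sum(),np.percentile(w[k][:,1],[5,50,95,99]) if k.sum() else '')
    k=(abs(w[...,2]-40)<5)&(abs(w[...,0])<112)&(w[...,1]<-280);print('rear',np.percentile(w[k][:,1],[0,1,5]) if k.sum() else '')
```

```text
scene base edge [120.  119.7 111.2 110.5 107.3 112.9 119.7 108.  106.  108.6 107.6 103.9
 105.9] 108.61373384336737
scene head face y 50 [-124.22126849 -117.14495331 -109.47028267 -108.30900342]
rear [-386.19036374 -384.68734745 -383.33029716]
side base edge [128.3 126.2 126.4 125.  124.2 124.4 124.6 123.9 123.6 122.1 126.5 122.3
 121.3 126.2 123.  123.1 124.3 124.9 124.2 125.2] 124.35717147102383
side head face y 722 [-110.58290177 -103.84814096  -99.46435687  -97.30366147]
rear [-376.18191609 -368.40417966 -354.42862726]
```

```bash
python3 -m crank '[[[0,0,0],[4,0,0],10],[[0,0,0],[12,0,0],10],[[0,0,0],[22,0,0],10],[[0,0,0],[34,0,0],10],[[0,0,0],[46,0,0],10],[[0,0,0],[56,0,0],10],[[0,0,0],[60,0,0],10],[[0,0,0],[60,0,0],10]]'
python3 -c "
from h import *
s=readout.read_state(); print(s['tcp_pos'].round(2),s['wrist_force'].round(1),s['width']*91.2)
for n in ['side','scene']: cv2.imwrite(f'pics/{n}10.png',optics.snapshot(n)[0])
"
```

```text
time_s: 14.97
tcp_pos: [579.4, 57.5, 332.0]
tcp_rot: [[0.052, -0.0, 0.999], [-0.999, -0.001, 0.052], [0.001, -1.0, -0.0]]
wrist_force: [-0.6, -2.0, -0.9]
width: 0.255
[579.45  57.48 331.95] [-0.6 -2.  -0.9] 23.227947605388923
```

```bash
python3 -m crank '[[[0,0,0],[5,0,0],10],[[0,0,0],[15,0,0],10],[[0,0,0],[28,0,0],10],[[0,0,0],[42,0,0],10],[[0,0,0],[56,0,0],10],[[0,0,0],[68,0,0],10],[[0,0,0],[76,0,0],10],[[0,0,0],[80,0,0],10]]'
python3 -c "
from h import *
for i in range(5): optics.snapshot('wrist'); s=readout.read_state(); print(s['tcp_pos'].round(2),s['wrist_force'].round(1),s['width']*91.2)
for n in ['side','scene']:
  p=optics.snapshot(n)[0]
  o=(300,150) if n=='scene' else (240,130)
  cv2.imwrite(f'pics/{n}11.png',cv2.resize(p[o[1]:o[1]+150,o[0]:o[0]+200],None,fx=4,fy=4,interpolation=cv2.INTER_CUBIC))
"
```

```text
time_s: 15.73
tcp_pos: [583.4, -21.1, 331.9]
tcp_rot: [[0.052, -0.001, 0.999], [-0.999, 0.004, 0.052], [-0.004, -1.0, -0.001]]
wrist_force: [-1.4, 8.2, 0.8]
width: 0.256
[583.48 -21.99 331.92] [-1.1 -0.8  0.6] 23.678250493527578
[583.49 -22.19 331.93] [-0.4 -2.2  0.8] 23.29723535084221
[583.49 -22.3  331.94] [-1.2 -3.9  0.3] 23.71014894152902
[583.49 -22.33 331.95] [-1.7 -3.6  1.1] 23.548115003915562
[583.51 -22.31 331.95] [-2.3 -3.8  0.4] 23.327527384450693
```

View pics/side11.png

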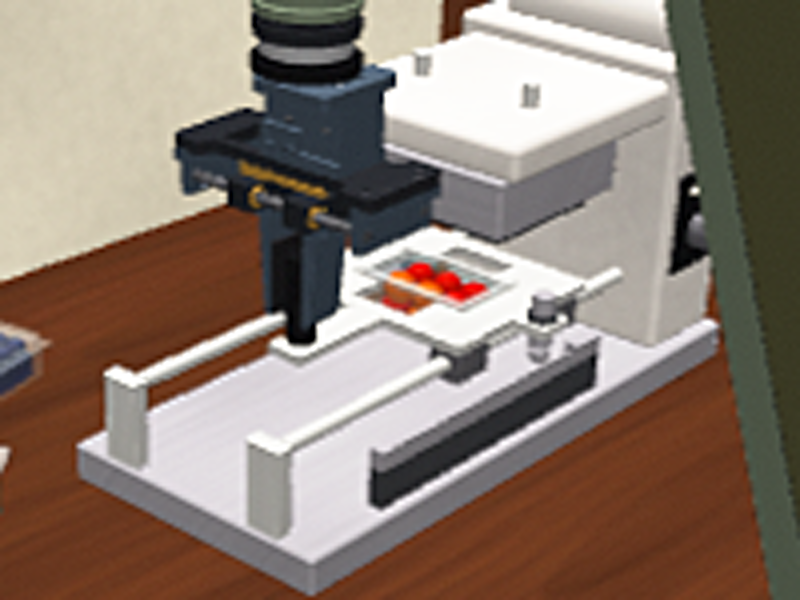

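View pics/scene11.png

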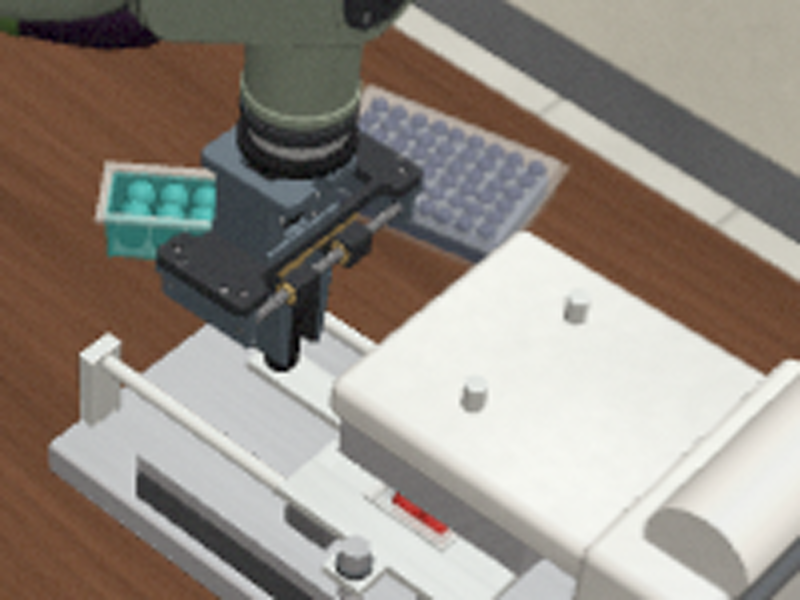

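The ball housing (side crop 540,345) is approaching the notch in the bar (580,350), with roughly 40 mm to go. I'll go on slowly and then creep while watching the force.

```bash
cat > f.py <<'E'
from h import *
P=[];F=[]
for i in range(6): optics.snapshot('side'); s=readout.read_state(); P.append(s['tcp_pos']);F.append(s['wrist_force'])
a=np.array([.0515,-.9987]); 
print('travel',((np.mean(P,0)[:2]-[576.38,118.06])@a).round(2),'last',((P[-1][:2]-[576.38,118.06])@a).round(2),'Fpush',(-(np.array(F)[:,:2]@a)).round(1), 'mean',(-(np.mean(F,0)[:2]@a)).round(2),'z',P[-1][2].round(1))
E
python3 -m crank '[[[0,0,0],[3,0,0],10],[[0,0,0],[8,0,0],10],[[0,0,0],[13,0,0],10],[[0,0,0],[18,0,0],10],[[0,0,0],[22,0,0],10],[[0,0,0],[25,0,0],10],[[0,0,0],[26,0,0],10],[[0,0,0],[26,0,0],10]]'; python3 f.py
python3 -m crank '[[[0,0,0],[0.5,0,0],10],[[0,0,0],[1,0,0],10],[[0,0,0],[1.5,0,0],10],[[0,0,0],[2,0,0],10]]'; python3 f.py
```

```text
time_s: 16.75
tcp_pos: [584.8, -46.7, 331.9]
tcp_rot: [[0.052, -0.001, 0.999], [-0.999, 0.003, 0.052], [-0.003, -1.0, -0.001]]
wrist_force: [-3.3, 3.4, 1.2]
width: 0.26
travel 165.05 last 165.05 Fpush [4.4 5.1 4.2 4.  4.8 3.8] mean 4.38 z 332.0
time_s: 17.38
tcp_pos: [584.8, -48.1, 332.0]
tcp_rot: [[0.052, -0.001, 0.999], [-0.999, 0.004, 0.052], [-0.004, -1.0, -0.001]]
wrist_force: [-3.0, 6.5, 1.4]
width: 0.253
travel 166.68 last 166.71 Fpush [5.7 6.7 4.8 6.  5.4 5.7] mean 5.72 z 332.0
```

```bash
for i in 1; do :; done
python3 -m crank '[[[0,0,0],[0.5,0,0],10],[[0,0,0],[1,0,0],10],[[0,0,0],[1.5,0,0],10],[[0,0,0],[2,0,0],10]]'; python3 f.py
python3 -m crank '[[[0,0,0],[0.5,0,0],10],[[0,0,0],[1,0,0],10],[[0,0,0],[1.5,0,0],10],[[0,0,0],[2,0,0],10]]'; python3 f.py
python3 -c "
from h import *
p=optics.snapshot('side')[0]; cv2.imwrite('pics/side12.png',cv2.resize(p[190:240,330:410],None,fx=10,fy=10,interpolation=cv2.INTER_CUBIC))"
```

```text
time_s: 18.02
tcp_pos: [584.9, -50.1, 331.9]
tcp_rot: [[0.052, -0.001, 0.999], [-0.999, 0.004, 0.052], [-0.004, -1.0, -0.001]]
wrist_force: [-3.3, 6.4, 1.2]
width: 0.261
travel 168.63 last 168.64 Fpush [6.6 5.2 6.8 6.  6.2 5.7] mean 6.09 z 331.9
time_s: 18.65
tcp_pos: [585.0, -52.2, 331.9]
tcp_rot: [[0.052, -0.001, 0.999], [-0.999, 0.004, 0.052], [-0.004, -1.0, -0.001]]
wrist_force: [-3.9, 7.4, 1.8]
width: 0.261
travel 170.64 last 170.66 Fpush [5.8 5.4 5.6 6.7 6.3 6. ] mean 5.97 z 331.9
```

View pics/side12.png

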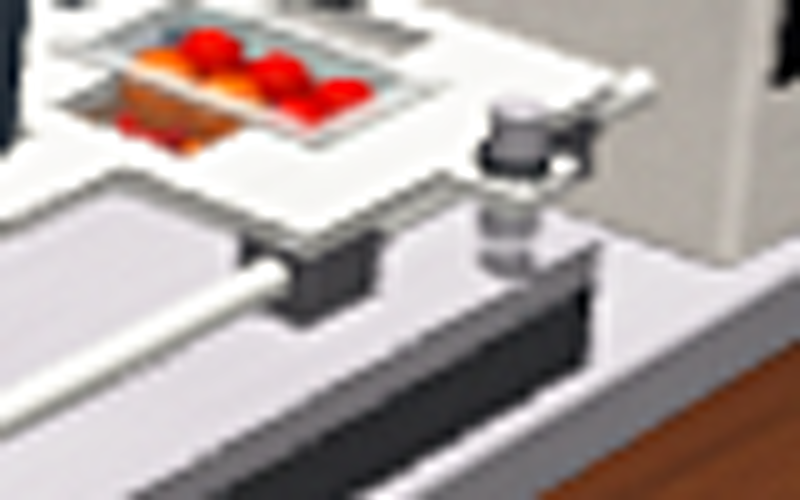

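Drag is steady near 6 N and the ball (505,265) is about 10 mm short of the notch. I keep creeping in small steps.

```bash
python3 -m crank '[[[0,0,0],[0.5,0,0],10],[[0,0,0],[1,0,0],10],[[0,0,0],[1.5,0,0],10],[[0,0,0],[2,0,0],10]]'; python3 f.py
```

```text
time_s: 19.33
tcp_pos: [585.2, -54.9, 331.9]
tcp_rot: [[0.053, -0.001, 0.999], [-0.999, 0.002, 0.053], [-0.002, -1.0, -0.001]]
wrist_force: [-3.9, 2.8, 1.0]
width: 0.259
travel 173.79 last 173.95 Fpush [1.3 1.7 2.5 1.9 1.3 3. ] mean 1.94 z 331.9
```

```bash
python3 -m crank '[[[0,0,0],[0.5,0,0],10],[[0,0,0],[1,0,0],10],[[0,0,0],[1.5,0,0],10],[[0,0,0],[1.5,0,0],10]]'; python3 f.py
```

```text
time_s: 19.97
tcp_pos: [585.3, -57.9, 331.9]
tcp_rot: [[0.052, -0.001, 0.999], [-0.999, -0.002, 0.052], [0.002, -1.0, -0.001]]
wrist_force: [-5.1, -1.9, 2.0]
width: 0.258
travel 176.29 last 176.31 Fpush [-1.6 -1.4 -1.3 -1.2 -1.1 -2.2] mean -1.48 z 331.9
```

```bash
python3 -m crank '[[[0,0,0],[0.5,0,0],10],[[0,0,0],[1,0,0],10],[[0,0,0],[1.5,0,0],10],[[0,0,0],[1.5,0,0],10]]'; python3 f.py
```

```text
time_s: 20.6
tcp_pos: [585.4, -58.7, 331.9]
tcp_rot: [[0.052, -0.001, 0.999], [-0.999, 0.001, 0.052], [-0.001, -1.0, -0.001]]
wrist_force: [-5.2, 1.8, 2.6]
width: 0.256
travel 176.99 last 176.97 Fpush [1.  1.1 1.5 2.1 1.4 1.7] mean 1.45 z 331.9
```

The force fell from +6 to −1.5 N (ball pulling in) and is now rising again with little motion, which looks like the click. I'll check visually and with one more small nudge.

```bash
python3 -m crank '[[[0,0,0],[0.4,0,0],10],[[0,0,0],[0.8,0,0],10],[[0,0,0],[0.8,0,0],10]]'; python3 f.py
python3 -c "
from h import *
p=optics.snapshot('side')[0]; cv2.imwrite('pics/side13.png',cv2.resize(p[190:240,330:410],None,fx=10,fy=10,interpolation=cv2.INTER_CUBIC))
p=optics.snapshot('scene')[0]; cv2.imwrite('pics/scene13.png',cv2.resize(p[200:320,330:490],None,fx=5,fy=5,interpolation=cv2.INTER_CUBIC))
s=readout.read_state()
p,d=optics.snapshot('wrist'); cv2.imwrite('pics/w13.png',p)
"
```

```text
time_s: 21.15
tcp_pos: [585.4, -59.1, 331.9]
tcp_rot: [[0.052, -0.001, 0.999], [-0.999, 0.002, 0.052], [-0.002, -1.0, -0.001]]
wrist_force: [-5.1, 2.8, 2.9]
width: 0.259
travel 177.35 last 177.34 Fpush [3.8 4.5 3.7 3.6 4.  4.8] mean 4.06 z 331.9
```

View pics/side13.png

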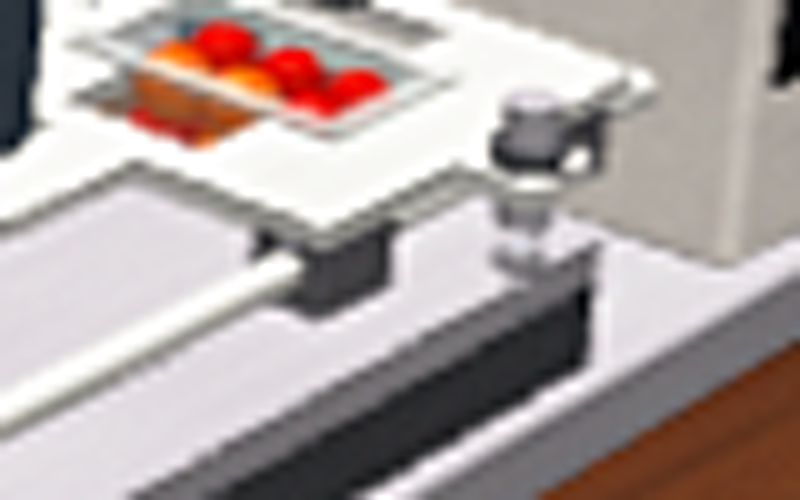

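View pics/scene13.png

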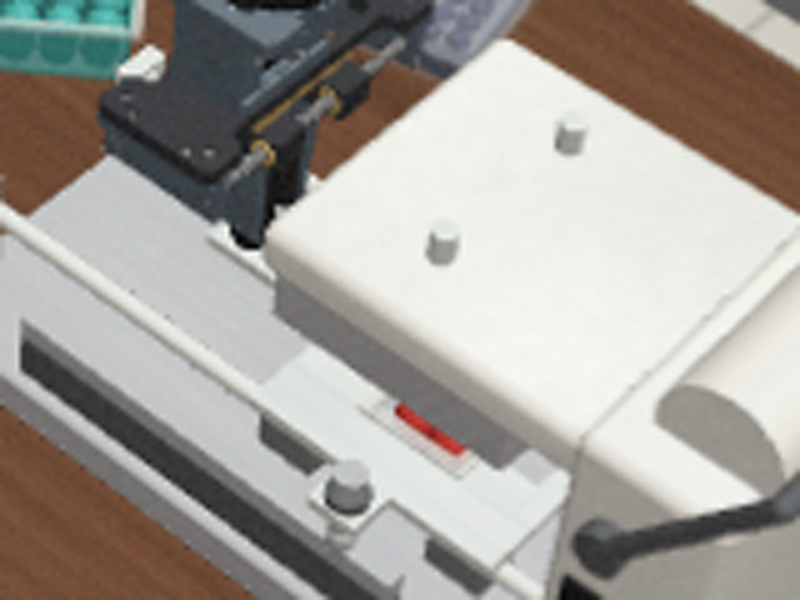

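View pics/w13.png

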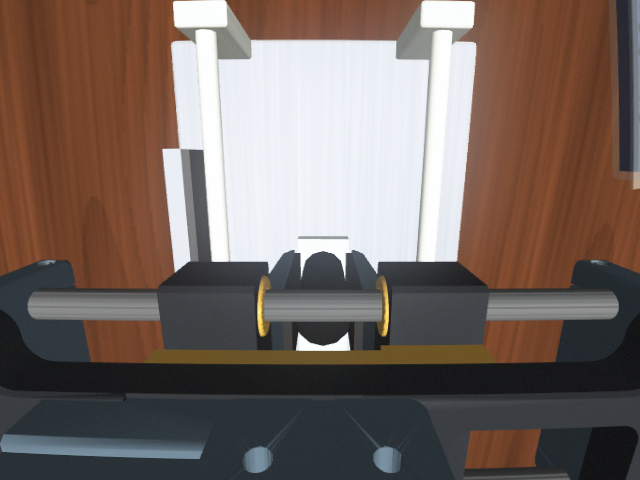

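Run:
```python
from h import *
m=optics.camera_model('wrist'); s=readout.read_state(); p,d=optics.snapshot('wrist')
w=cloud('wrist',d,m); th=.0515; c,sn=np.cos(th),np.sin(th)
t=s['tcp_pos']; print(t)
e=w[...,:2]-t[:2]; x=e[...,0]*c+e[...,1]*sn; y=-e[...,0]*sn+e[...,1]*c; z=w[...,2]
k=(abs(z-40)<6)
for a in range(-70,80,10):
    kk=k&(abs(x-a)<3)&(y>90)&(y<200); print(a,y[kk].max().round(1) if kk.any() else None, end='; ')
print()
for lo,hi in((20,32),(52,70),(70,95),(95,112),(112,125)):
    kk=(z>lo)&(z<hi)&(abs(x)<125)&(y>40); print(lo,hi,kk.sum(),x[kk].min() if kk.any() else'',x[kk].max() if kk.any() else'',np.percentile(y[kk],[1,50,99]) if kk.any() else'')
# intensity-based edge at z=40 plane
g=p[:,:,0].astype(int)
for col in(270,300,330,360,390):
    r=np.argmax(np.diff(g[:,col])[20:70])+20.5
    P=ray('wrist',(col,r),40,m)[0]; ee=P[:2]-t[:2]; print(col,r,(-ee[0]*sn+ee[1]*c).round(1))
```

```text
[585.38600833 -59.03555236 331.92461407]
-70 135.9; -60 135.8; -50 149.4; -40 149.4; -30 149.6; -20 149.2; -10 150.3; 0 150.4; 10 150.5; 20 149.4; 30 150.0; 40 149.8; 50 149.9; 60 135.6; 70 135.6; 
20 32 0   
52 70 1016 -94.46178533985285 75.13735867466227 [ 40.7749539  134.86365475 147.15453266]
70 95 2245 -105.93696566593401 83.1361301096324 [ 40.40927402  69.26765105 146.88506693]
95 112 10519 -82.08673013211651 83.67390543099461 [ 41.70684644 114.97860995 147.99041635]
112 125 0   
270 39.5 148.7
300 39.5 148.6
330 39.5 148.6
360 39.5 148.7
390 40.5 148.1
```

The base's loading edge measures 149–150 mm from the post axis, against the 150 expected at the notch, which agrees with the force click. I'll ease the push slightly and confirm it's stable.

```bash
python3 -m crank '[[[0,0,0],[-0.4,0,0],10],[[0,0,0],[-0.4,0,0],10],[[0,0,0],[-0.4,0,0],10],[[0,0,0],[-0.4,0,0],10]]'; python3 f.py
python3 -c "
from h import *
p=optics.snapshot('side')[0]; cv2.imwrite('pics/side14.png',cv2.resize(p[130:250,260:420],None,fx=5,fy=5,interpolation=cv2.INTER_CUBIC)); s=readout.read_state(); print(s['width']*91.2,s['time_s'])"
```

```text
time_s: 21.98
tcp_pos: [585.4, -58.9, 331.9]
tcp_rot: [[0.052, -0.001, 0.999], [-0.999, 0.001, 0.052], [-0.001, -1.0, -0.001]]
wrist_force: [-5.1, 2.4, 2.3]
width: 0.258
travel 177.21 last 177.22 Fpush [2.7 1.3 2.3 2.7 3.1 2.4] mean 2.41 z 331.9
23.633072052666087 22.3333
```

View pics/side14.png

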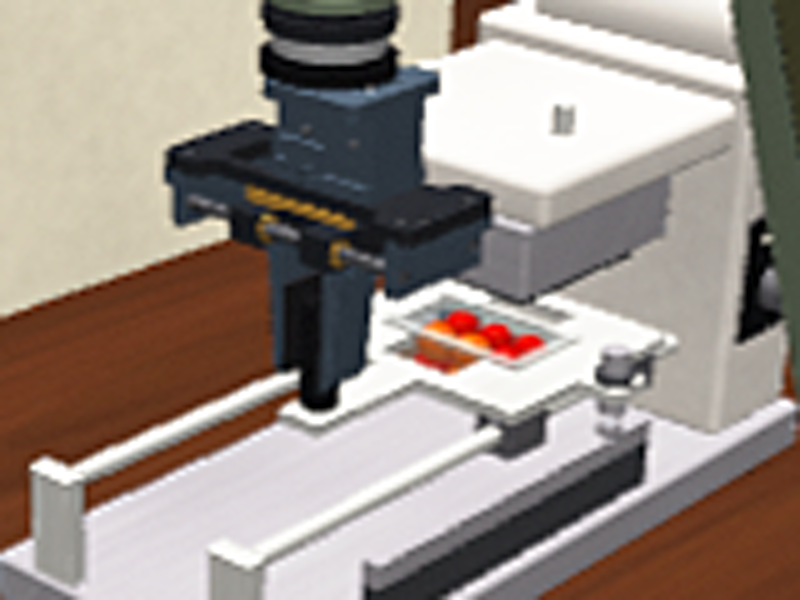

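The punnet is still flat in the frame at (480,335), the fingers are on the post at (320,360), and the shuttle is stationary. Handing in.

```bash
python3 -c "
from workcell import robot
print(robot.sign_off())"
```

```text
the job is handed in; nothing more can be done
None
```

The punnet of cherry tomatoes hangs in the shuttle opening, and the shuttle is in under the head at the notch. The gripper is still holding the handle. I handed the job in at about 22 s of the 67 s allowed; sign-off gives no verdict.

- **Punnet:** With the shuttle still out, the rim measured 3–4 mm above the frame face on all four sides, as expected for a 4 mm rim lying flat. It was centred to within about 1 mm. After the slide the head hid part of it, so I checked it only by eye, and it still lay flat.
- **Notch:** While creeping in, the push force fell from about 6 N to −1.5 N as the ball pulled in. It then rose to 4 N over about 1 mm of travel. I eased it back to about 2.4 N, below the 8–10 N that would push the ball out.
- **Position cross-check:** The base's loading edge measured 148–150 mm from the post axis, against 150 expected at the notch.
- **Grip:** The fingers were closed on the 24 mm post and read 23.6 mm. The shuttle was still when I handed in.
- **Disagreement:** My early estimates of the shuttle's starting travel ranged from 9 to 24 mm depending on the view. The click implies about 23 mm, and I relied on the force and the close-up measurement.
- **Other produce:** The arm did not go near the other packs. I did not re-measure their positions at the end.

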